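Tap the board home in the drilling jig

TASK

The pine board sticks part way into the covered drilling jig. Pick up the hammer and nudge the board in with several small gentle taps on its outer end, drawing the hammer off between taps, until the board is fully home against the stop hidden under the cover; do not knock the stop out of its setting, push the board with the gripper, or disturb the other things on the bench. Then lay the hammer down flat on the bench, clear of the jig and the board.

Things in the scene. Friction and masses are not known exactly. Their poses are not given: they have to be found in the camera images.
- jig: covered drilling jig screwed to the bench (fixed). Plywood base 166 x 190 x 18 mm (jig x, y, z), two wooden cheeks, an aluminium cover plate 118 x 190 mm with its top 48 mm above the bench, and four steel drill bushes 6 mm higher near the mouth. A tunnel for the board runs along the jig's y, open only at the end face at jig y = +95 mm. Origin: centre of the underside; z up
- jig_mouth (a point): centre of the tunnel's mouth, in the jig's end face. The tunnel is 66 mm wide, its floor 18 mm and its ceiling 40 mm above the bench; the board is driven in along the jig's -y. The base ends flush with the mouth: the board's outer part overhangs the bare bench
- jig_cover (a point): centre of the cover plate's top. Under it, out of sight, a steel stop block is clamped in the tunnel by friction at a setting that differs every time: when home, the board's outer end stands somewhere between 18 and 42 mm outside the mouth. It slips when pressed with about 16 N (some 20 N on the hammer); it must not be knocked back more than 2 mm
- jig_plungers (a point): outer side of the cheek at jig -x, between two spring plungers that press the board against the other cheek. So the board stays where it is left and takes a steady 4 to 8 N to slide; at the stop the force rises sharply instead
- board: plain pine board, 62 x 150 x 19 mm (board x, y, z), loose, lying in the tunnel of the jig with its outer end sticking out 60 to 75 mm from the mouth, 20 to 55 mm short of home. Origin: centre of its underside, 18 mm above the bench; its +y points out of the mouth, z up. Only the outer end (board y = +75 mm) is to be struck
- board_outer_end (a point): centre of the board's outer end face, 27.5 mm above the bench; the face is 62 mm wide and 19 mm high
- hammer: joiner's hammer, 0.27 to 0.41 kg, lying flat. Wooden handle along the hammer's y, about 24 mm wide and 20 mm thick, y = -107 to +130 mm; steel head at y = -130 to -107 mm, 22 mm thick, running along x from -48 to +48 mm (its two striking ends). Origin: on the underside, mid length; z up. Grip the handle across its width from above, best near the head (about y = -70 mm)
- hammer_head (a point): centre of the hammer's head (hammer x = 0, y = -118.5, z = 11 mm); the striking ends are 48 mm either way along the hammer's x. The hammer starts on the left part of the bench, beyond a fixed wooden batten 32 mm wide and 21 mm high that lies lengthwise about 0.21 m to the robot's left (+y); a vice stands farther left, from about y = 0.40 m
- try_square: try square lying on the bench beyond the jig, 110 x 162 x 14 mm, bystander (origin: centre of its underside)
- offcut: pine offcut lying on the bench beyond the jig, 50 x 60 x 22 mm, bystander (origin: centre of its underside)
- screwdriver: screwdriver lying on the bench at the left, beyond the hammer, 21 x 161 x 20 mm, bystander (origin: centre of its underside)

How it is judged:
By the outcome, as a careful person would: the job done as asked, in the order asked, and still so for the second after the job is handed in, with the robot touching nothing.
It also fails if it takes over 61 s, if anything falls off the work surface, if the arm or the gripper's body presses on something with over 40 N, if the wrist force passes 120 N, or if a joint passes its speed limit or range.

ROBOT

A 6-joint arm with a two-finger parallel gripper is mounted at the origin on the work surface; the furniture and walls round the work are solid. World frame = base frame: x ahead of the robot, y to its left, z up, the work surface at z = 0. Lengths are in m, angles in rad, forces in N, time in s.
With the tool pointing down it reaches from about 0.3 to 0.95 m from the base axis. Payload 3.1 kg.
Tool frame: the origin (TCP) lies on the centre line of the jaws, within the pads' length; the fingertips stand robot.tcp_to_tips ahead of it and the grasp point (between the pads) lies 11 mm behind it (robot.tcp_to_tips is the distance from the TCP to the fingertips, in m); z points along the fingers, x is the direction in which the jaws open and shut, and the axes are right-handed (so a half turn about z gives the same grasp; the last joint's range is limited). The gripper opens to 85 mm and grips with 20 to 120 N. Pads are 22 mm wide; open, the fingers measure 114 mm over their backs; the gripper's body (76 mm by 85 mm) begins 54 mm behind the grasp point. The pads swing forward as they close: fully open they stand 13 mm farther back than shut.
Start: joints at [1.098, 0.308, 1.634, -0, 1.2, -0.07], TCP at [0.245, 0.575, 0.239] pointing down, gripper open.
Joint ranges: [-3.06, 3.06], [-0.79, 1.96], [0.05, 2.63], [-1.19, 4.34], [0.05, 2.64], [-2.94, 2.94]. Speed limits (rad/s): [2.79, 2.79, 3.14, 3.14, 3.14, 3.14].

INTERFACE

Orientations are given as a unit quaternion [x, y, z, w].
In Python, from cell import robot gives the robot as it stands. The module is installed in compiled form; this text tells all that it offers.
- The arm moves only by the shell command python3 -m handwheel 'ROWS'. ROWS is text: rows parted by semicolons, each of 7 numbers parted by spaces: the closure, from -1 (fully open) to 1 (shut), then the shift along the tool's x, y, z in mm, then the turn, a rotation vector about the tool's x, y, z in rad. In form: grip dx dy dz wx wy wz; .... A call has 1 to 8 rows; each row is the pose to reach, as a shift and turn from the pose commanded when the call began, along the tool's axes at that moment; what a row does not reach only later rows make up. A row lasts 1/10 s, in which the tool goes at most 50 mm and 8.59 degrees, less where a joint would pass 70% of its speed; a pose out of reach is approached as far as the arm can. A call with a gripper value outside its range is refused whole. The fingers move at their own pace and stop on an object; the grip force is fixed at half the most. Time passes only in rows, so rows that repeat a pose let the fingers close. It gives the time, the measured TCP pose, the force and the opening at its end, in the units of the state.
- robot.state(): the state, without advancing time (a new reading comes with each control period).
- robot.snapshot(name): name is "side" or "top" or "wrist"; returns (picture, depth): 384x512x3 uint8, red, green, blue; 384x512 float32, m along the optical axis (not along the pixel's ray), 0 where there is no reading.
- robot.camera_model(name): a dict with "mtx" (3x3 intrinsics, pixels), "pose" (4x4, takes a point from camera to world coordinates). Camera axes: x right, y up, looking along -z (the intrinsics and any distortion apply to the point x, -y, -z); pixel columns grow to the right and rows downward; lengths in m; the calibration is good to about 2 mm. The wrist camera is an equidistant fisheye: a pixel r from the principal point sees the ray r / f radians off the axis. A picture is of the moment at which its call begins: read the wrist's pose just before it. camera_model takes no time and is no camera call; for the wrist camera it gives the pose at the moment of the call.
- robot.finish_job(): hands the job in, once; it reports no verdict.
The state is a dict: "t": time; "joint_positions": joint angles; "dq": joint speeds; "tau": joint torques, N m; "ee_pos": TCP position; "eef_rot": TCP orientation; "ft_force": force on the tool from outside, world axes, zero at the start; "ft_torque": the same for the moment, N m; "width": finger opening in m.
Only numpy, scipy, OpenCV 4.12 (cv2) and the standard library are available. Lean on these libraries where they do the work, as an engineer would, in place of code of your own. Each camera call takes 0.05 s, during which the arm holds its last target. There are 200 camera calls.

## Working session

There is one attempt and no reset: what is moved stays moved. The work goes in short steps, Python scripts to look and compute and a shell command to move; the robot and the scene stay as the last step left them, time stands still between calls to the robot, and variables do not carry over. Pictures are saved under pics/ and viewed, about 8 in all and at most 12, crops included, and the job is handed in when it is done.

```bash
mkdir -p pics; ls
cat > h.py <<'E'
import numpy as np, cv2
from cell import robot
def snap(n,f):
    m=robot.camera_model(n); p,d=robot.snapshot(n)
    cv2.imwrite('pics/'+f+'.png',p[:,:,::-1]); np.savez('pics/'+f+'.npz',p=p,d=d,K=m['mtx'],T=m['pose']); return p,d,m
def load(f):
    z=np.load('pics/'+f+'.npz'); return z['p'],z['d'],dict(mtx=z['K'],pose=z['T'])
def ray(m,u,v):
    K=np.array(m['mtx']);T=np.array(m['pose'])
    c=np.array([(u-K[0,2])/K[0,0],-(v-K[1,2])/K[1,1],-1.0]); return T[:3,3],T[:3,:3]@c
def onplane(m,u,v,z):
    o,r=ray(m,u,v); return o+r*(z-o[2])/r[2]
def pts(d,m):
    K=np.array(m['mtx']);T=np.array(m['pose']); v,u=np.mgrid[:d.shape[0],:d.shape[1]]
    c=np.stack([(u-K[0,2])/K[0,0]*d,-(v-K[1,2])/K[1,1]*d,-d],-1); return c@T[:3,:3].T+T[:3,3]
def proj(m,P):
    K=np.array(m['mtx']);T=np.array(m['pose']); c=(np.asarray(P)-T[:3,3])@T[:3,:3]
    return K[0,0]*c[0]/-c[2]+K[0,2], K[1,1]*-c[1]/-c[2]+K[1,2]
E
python3 - <<'E'
from h import *
for n in ('top','side'):
    p,d,m=snap(n,n+'0'); print(n,np.round(m['mtx'],1).tolist(),np.round(m['pose'],3).tolist(),(d>0).mean())
s=robot.state(); print(s, robot.tcp_to_tips)
a=np.hstack([cv2.imread('pics/top0.png')]); cv2.imwrite('pics/t.png',cv2.resize(a,(800,600)))
E
```

```text
pics
top [[496.3, 0.0, 251.6], [0.0, 496.3, 190.1], [0.0, 0.0, 1.0]] [[0.026, 0.99, -0.135, 0.36], [-1.0, 0.024, -0.018, 0.028], [-0.015, 0.135, 0.991, 1.513], [0.0, 0.0, 0.0, 1.0]] 0.9959462483723959
side [[348.5, 0.0, 254.2], [0.0, 348.5, 189.0], [0.0, 0.0, 1.0]] [[-0.986, 0.096, -0.135, 0.456], [-0.164, -0.683, 0.712, 0.625], [-0.023, 0.724, 0.689, 0.644], [0.0, 0.0, 0.0, 1.0]] 0.9960734049479166
{'t': 0.1, 'joint_positions': array([ 1.09832827e+00,  3.08911699e-01,  1.63507416e+00,  3.00019499e-06,
        1.19972868e+00, -6.96974982e-02]), 'dq': array([-0.00053464, -0.00195456, -0.00337102, -0.00030311,  0.00046511,
       -0.00051429]), 'tau': array([-1.10672358e-03, -4.16412449e+01, -2.77643251e+01, -1.61445960e-04,
        4.12453373e-03, -2.66475729e-05]), 'ee_pos': array([0.24466379, 0.57431249, 0.2381587 ]), 'eef_rot': array([ 8.34256597e-01,  5.51375376e-01, -9.24377513e-04,  5.20703395e-04]), 'ft_force': array([-1.69101825,  0.9489338 , -0.15525453]), 'ft_torque': array([-0.06694418, -0.02665715,  0.0224239 ]), 'width': 0.08532071810710926} 0.008
```

View pics/t.png

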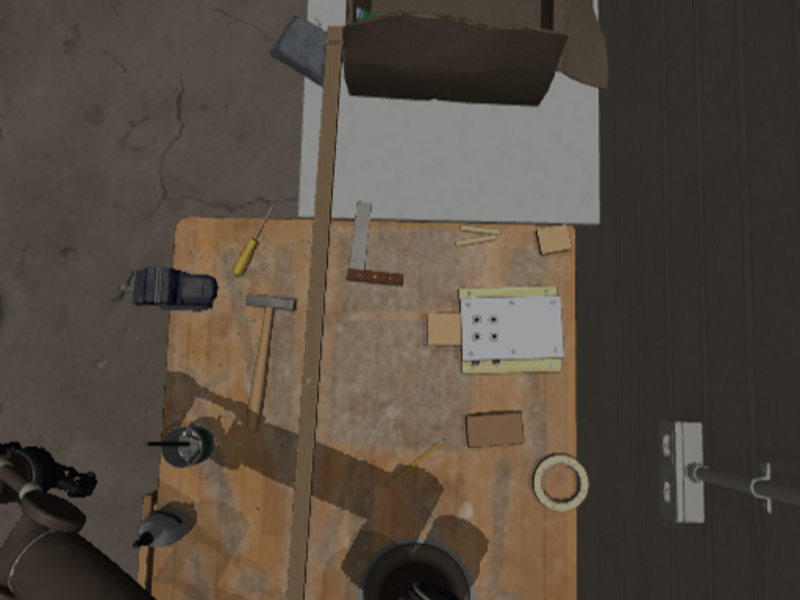

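View pics/side0.png

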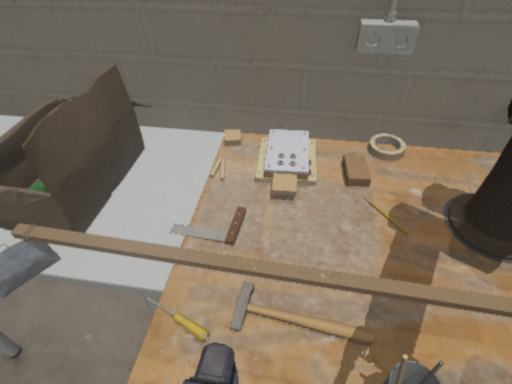

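The top view (800x600) shows the hammer head at (270,302) with its handle running down to (255,428). The jig is at (510,328) with the board's end at (428,330), and the batten runs along column ~315. Next I measure these with depth and masks.

Run:
```python
from h import *
p,d,m=load('top0'); P=pts(d,m); X,Y,Z=P[...,0],P[...,1],P[...,2]
# pixel roi helpers in 512x384
def roi(u0,v0,u1,v1):
    k=np.zeros(d.shape,bool); k[int(v0*.64):int(v1*.64),int(u0*.64):int(u1*.64)]=True; return k
bench=roi(340,350,420,400); print('bench z',np.median(Z[bench]))
def rect(mask,n):
    mk=mask.astype(np.uint8); c=max(cv2.findContours(mk,0,2)[0],key=cv2.contourArea)
    k=np.zeros_like(mk); cv2.drawContours(k,[c],-1,1,-1); k=(k>0)&mask
    q=(P[k][:,:2]*1000).astype(np.float32); r=cv2.minAreaRect(q); print(n,k.sum(),'z',np.median(Z[k]).round(4),'c',np.round(r[0],1),'sz',np.round(r[1],1),'ang',round(r[2],1),'bbox',q.min(0),q.max(0)); return k
b0=np.median(Z[bench])
rect(roi(440,280,575,380)&(Z-b0>.040)&(Z-b0<.052),'cover')
k=rect(roi(415,305,461,352)&(Z-b0>.028),'board')
h=roi(235,285,300,440)&(Z-b0>.009)&(Z-b0<.05)
rect(h,'hammer'); 
hd=rect(roi(235,290,300,312)&(Z-b0>.012),'head')
hn=roi(240,318,290,435)&(Z-b0>.009); rect(hn,'handle')
q=P[hn][:,:2]; vx,vy,x0,y0=cv2.fitLine(q.astype(np.float32),2,0,.001,.001).ravel(); print('handle dir',vx,vy,'pt',x0,y0,np.degrees(np.arctan2(vy,vx)))
for n,r in dict(square=roi(340,195,410,290),offcut=roi(530,220,580,260),screw=roi(225,200,280,285),block=roi(455,400,535,455),batten=roi(296,280,326,440)).items(): rect(r&(Z-b0>.007)&(Z-b0<.1),n)
# side view too
p,d,m=load('side0');P=pts(d,m);X,Y,Z=P[...,0],P[...,1],P[...,2]
b1=np.median(Z[200:220,290:330]);print('side bench',b1)
def rr(a,b,c,e):
    k=np.zeros(d.shape,bool);k[b:e,a:c]=True;return k
rect(rr(268,172,300,202)&(Z-b1>.03)&(Z-b1<.041),'board s')
rect(rr(255,125,320,185)&(Z-b1>.043)&(Z-b1<.052),'cover s')
hn=rr(255,300,360,345)&(Z-b1>.010);rect(hn,'handle s');
rect(rr(228,280,256,332)&(Z-b1>.015),'head s')
q=P[hn][:,:2]; vx,vy,x0,y0=cv2.fitLine(q.astype(np.float32),2,0,.001,.001).ravel(); print('handle dir',vx,vy,'pt',x0,y0,np.degrees(np.arctan2(vy,vx)))
```

```text
bench z 2.570933513401652e-05
cover 2101 z 0.048 c [ 506.4 -167.7] sz [119.2 197.1] ang 3.5 bbox [ 442.50754 -267.42545] [567.60095  -69.427086]
board 444 z 0.0371 c [445.2 -29. ] sz [ 74.1 190.3] ang 77.6 bbox [360.2313   -73.535675] [533.8004    27.672068]
hammer 747 z 0.0177 c [430.7 308. ] sz [ 96.6 258.7] ang 84.6 bbox [302.01022 248.36354] [561.6875  345.29114]
head 216 z 0.0198 c [478.  174.9] sz [372.9  55.5] ang 59.8 bbox [360.2313    27.672068] [561.56067 344.46222]
handle 505 z 0.0172 c [355.9 216.4] sz [319.8 200.8] ang 59.2 bbox [302.01022   27.672068] [518.97296 330.42548]
handle dir 0.99943024 -0.033752725 pt 0.40149197 0.30392545 -1.9342558
square 347 z 0.0135 c [633.6  92.9] sz [113.7  84.4] ang 84.4 bbox [588.6559    39.780453] [679.57837 153.59158]
offcut 350 z 0.0227 c [ 684.9 -255.7] sz [52.8 65.1] ang 13.9 bbox [ 653.5552  -293.62726] [ 714.3551 -221.019 ]
screw 169 z 0.0177 c [633.6 352.8] sz [ 26.2 100.1] ang 58.3 bbox [592.2336  329.69836] [680.1686 388.3451]
block 757 z 0.031 c [ 312.8 -140.3] sz [ 64.2 107.4] ang 5.7 bbox [ 278.21762 -194.20018] [348.10382 -86.67601]
batten 1117 z 0.0212 c [442.2 210. ] sz [ 33.3 305.6] ang 88.2 bbox [289.90192 190.57782] [594.737  229.7907]
side bench -0.0008274709913821954
board s 506 z 0.0361 c [506.8 -41.9] sz [82.3 73.4] ang 1.2 bbox [466.2935  -78.93644] [548.5108     -4.7523613]
cover s 1689 z 0.0473 c [ 507.  -165.8] sz [116.6 194.2] ang 3.1 bbox [ 443.6921  -263.74323] [569.34595 -66.63162]
handle s 1191 z 0.0163 c [397.2 441.4] sz [189.8 335.8] ang 11.8 bbox [327.31375 295.8937 ] [523.5655  625.12244]
head s 472 z 0.0201 c [516.3 442.3] sz [ 44.5 382.5] ang 11.7 bbox [455.81378 253.35712] [561.49133 625.12244]
handle dir 0.9979019 -0.064743474 pt 0.41570595 0.32149446 -3.7121243
```

Run:
```python
from h import *
for f in ('top0','side0'):
    p,d,m=load(f); P=pts(d,m); X,Y,Z=P[...,0],P[...,1],P[...,2]; ok=d>0
    q=ok&(X>.33)&(X<.50)&(Y>.26)&(Y<.36)&(Z>.012)&(Z<.03)
    a=P[q][:,:2]; 
    # centreline: mean y per x slice
    xs=np.arange(.335,.5,.015); 
    s=[(x,*np.percentile(a[abs(a[:,0]-x)<.008,1],[2,98])) for x in xs]; s=np.array(s); mid=s[:,1:].mean(1)
    c=np.polyfit(xs,mid,1); print(f,'handle y = %.4f + %.4f*(x-.43)'%(np.polyval(c,.43),c[0]), 'ang',np.degrees(np.arctan(c[0])),'w',np.diff(s[:,1:]).mean())
    h=ok&(X>.525)&(X<.58)&(Y>.235)&(Y<.37)&(Z>.014)&(Z<.03); r=cv2.minAreaRect((P[h][:,:2]*1000).astype(np.float32)); print('head',np.round(r[0],1),np.round(r[1],1),round(r[2],1),'ztop',np.percentile(Z[h],90))
    b=ok&(X>.46)&(X<.56)&(Y>-.066)&(Y<.02)&(Z>.031)&(Z<.042); r=cv2.minAreaRect((P[b][:,:2]*1000).astype(np.float32)); print('board',np.round(r[0],1),np.round(r[1],1),round(r[2],1),'box',np.round(cv2.boxPoints(r),1).tolist(),'ztop',np.median(Z[b]))
    k=ok&(X>.43)&(X<.58)&(Y>-.28)&(Y<-.05)&(Z>.0455)&(Z<.0505); r=cv2.minAreaRect((P[k][:,:2]*1000).astype(np.float32)); print('cover',np.round(r[0],1),np.round(r[1],1),round(r[2],1),np.round(cv2.boxPoints(r),1).tolist())
```

```text
top0 handle y = 0.3097 + -0.0614*(x-.43) ang -3.51573575559721 w 0.021239114537060507
head [542.8 295.4] [92.  32.4] 85.3 ztop 0.025047608007753963
board [500.8 -37.5] [60.4 54.2] 1.6 box [[469.79998779296875, -11.199999809265137], [471.29998779296875, -65.4000015258789], [531.7000122070312, -63.79999923706055], [530.2000122070312, -9.600000381469727]] ztop 0.036841028217595495
cover [ 506.  -159.4] [118.  210.7] 3.0 [[441.5, -57.400001525878906], [452.70001220703125, -267.79998779296875], [570.5, -261.5], [559.4000244140625, -51.099998474121094]]
side0 handle y = 0.3128 + -0.0987*(x-.43) ang -5.639567410381146 w 0.01956210605643992
head [546.3 310.6] [116.5  37.8] 78.1 ztop 0.022197674218261743
board [501.4 -35.6] [61.6 62. ] 3.0 box [[469.1000061035156, -6.300000190734863], [472.29998779296875, -68.19999694824219], [533.7999877929688, -64.9000015258789], [530.5999755859375, -3.0]] ztop 0.03609410820483727
cover [ 506.9 -165. ] [116.3 192.7] 3.1 [[443.70001220703125, -71.9000015258789], [454.0, -264.29998779296875], [570.2000122070312, -258.1000061035156], [559.7999877929688, -65.69999694824219]]
```

```bash
cat >> h.py <<'E'
from scipy.spatial.transform import Rotation as Ro
def plan(pos,xang_deg,base=None):
    s=robot.state(); R0=Ro.from_quat(s['eef_rot']); a=np.radians(xang_deg)
    R1=Ro.from_matrix(np.array([[np.cos(a),np.sin(a),0],[np.sin(a),-np.cos(a),0],[0,0,-1.]]))
    print('t',round(s['t'],2),'now',np.round(s['ee_pos'],4),'shift mm',np.round(R0.inv().apply(np.array(pos)-s['ee_pos'])*1000,1),'rot',np.round((R0.inv()*R1).as_rotvec(),4))
E
python3 - <<'E'
from h import *
p,d,m=load('top0');P=pts(d,m);X,Y,Z=P[...,0],P[...,1],P[...,2]
for n,b in dict(vice=(.48,.64,.38,.5),cup=(.22,.36,.36,.46),bottle=(.1,.2,.34,.5),path=(.24,.5,.28,.55)).items():
    k=(d>0)&(X>b[0])&(X<b[1])&(Y>b[2])&(Y<b[3]); print(n,Z[k].max() if k.any() else None)
plan((.475,.306,.20),86)
E
```

```text
vice 0.11254834842644246
cup 0.6419609494719509
bottle 0.7018529419240372
path 0.6324449646623065
t 0.1 now [0.2447 0.5743 0.2382] shift mm [-156.5  317.1   38.4] rot [-0.0005  0.0021 -0.333 ]
```

```bash
python3 -m handwheel '-1 -20 40 0 0 0 -0.04; -1 -40 80 0 0 0 -0.08; -1 -60 122 0 0 0 -0.13; -1 -80 163 0 0 0 -0.17; -1 -100 203 0 0 0 -0.21; -1 -120 243 0 0 0 -0.25; -1 -138 280 10 0 0 -0.29; -1 -156 317 30 0 0 -0.333'; python3 -m handwheel '-1 0 0 0 0 0 0; -1 0 0 0 0 0 0; -1 0 0 0 0 0 0'
python3 - <<'E'
from h import *
print(robot.state()['ee_pos'],robot.state()['eef_rot'])
p,d,m=snap('wrist','w1'); print(np.round(m['mtx'],1).tolist(),np.round(m['pose'],4).tolist())
snap('top','top1')
E
```

```text
t: 0.9
ee_pos: [0.4776, 0.3063, 0.2106]
eef_rot: [0.731, 0.683, 0.002, 0.0]
ft_force: [0.5, 0.7, 0.3]
width: 0.0854
t: 1.2
ee_pos: [0.475, 0.3079, 0.2094]
eef_rot: [0.731, 0.682, 0.0, -0.0]
ft_force: [1.1, -0.7, 0.8]
width: 0.0853
[0.47502458 0.30789133 0.20937346] [ 7.31282487e-01  6.82074650e-01  2.31122843e-05 -3.09885463e-04]
[[297.3, 0.0, 254.9], [0.0, 297.3, 191.6], [0.0, 0.0, 1.0]] [[0.0702, -0.9543, -0.2906, 0.4011], [0.9975, 0.0671, 0.0207, 0.3125], [-0.0002, -0.2914, 0.9566, 0.3441], [0.0, 0.0, 0.0, 1.0]]
```

View pics/w1.png

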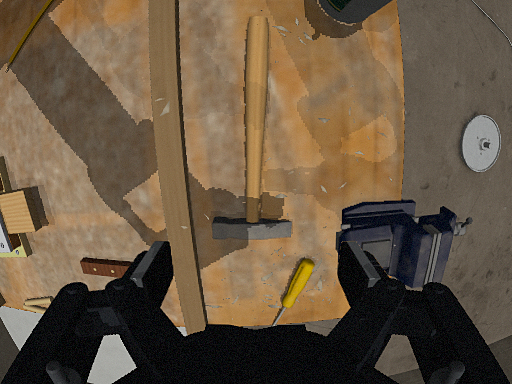

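```bash
cat >> h.py <<'E'
def wpts(d,m):
    K=np.array(m['mtx']);T=np.array(m['pose']); v,u=np.mgrid[:d.shape[0],:d.shape[1]]
    a=(u-K[0,2])/K[0,0]; b=(v-K[1,2])/K[1,1]; r=np.hypot(a,b)+1e-9
    s=np.tan(np.minimum(r,1.5))/r
    c=np.stack([a*s*d,-b*s*d,-d],-1); return c@T[:3,:3].T+T[:3,3]
E
python3 - <<'E'
from h import *
p,d,m=load('w1');P=wpts(d,m);X,Y,Z=P[...,0],P[...,1],P[...,2];ok=d>0
print('bench',np.median(Z[130:180,290:330]))
q=ok&(X>.33)&(X<.52)&(Y>.26)&(Y<.36)&(Z>.008)&(Z<.03)
a=P[q][:,:2]; xs=np.arange(.335,.515,.01)
s=np.array([np.percentile(a[abs(a[:,0]-x)<.006,1],[2,98]) for x in xs]); c=np.polyfit(xs,s.mean(1),1)
print('handle y at .495',np.polyval(c,.495),'slope',c[0],np.degrees(np.arctan(c[0])),'w',np.diff(s).ravel().round(4))
h=ok&(X>.51)&(X<.58)&(Y>.235)&(Y<.37)&(Z>.018)&(Z<.03); r=cv2.minAreaRect((P[h][:,:2]*1000).astype(np.float32)); print('head',np.round(r[0],1),np.round(r[1],1),round(r[2],1),'z',np.median(Z[h]),np.round(cv2.boxPoints(r),1).tolist())
E
```

```text
bench -0.00037556635117952375
handle y at .495 0.31262774952760736 slope -0.019464325021821337 -1.1150828689659238 w [0.0231 0.023  0.0234 0.0233 0.0241 0.0236 0.0223 0.021  0.0201 0.0202
 0.0191 0.0181 0.0183 0.0173 0.0515 0.0532 0.0154 0.0568]
head [540.1 309.6] [115.2  50.7] 77.9 z 0.021203591449072412 [[503.20001220703125, 258.6000061035156], [552.7999877929688, 248.0], [576.9000244140625, 360.6000061035156], [527.2999877929688, 371.20001220703125]]
```

Run:
```python
from h import *
p,d,m=load('w1');P=wpts(d,m);X,Y,Z=P[...,0],P[...,1],P[...,2];ok=d>0
q=ok&(X>.33)&(X<.5)&(abs(Y-.312)<.022)&(Z>.008)&(Z<.03)
a=P[q][:,:2]; xs=np.arange(.335,.50,.01)
s=np.array([np.percentile(a[abs(a[:,0]-x)<.006,1],[2,98]) for x in xs]); c=np.polyfit(xs,s.mean(1),1)
print(c,np.polyval(c,.495),np.degrees(np.arctan(c[0])),s.round(4).tolist())
# head by colour+position: grey pixels
k=np.zeros(d.shape,bool);k[212:244,205:300]=True
for z0 in (.016,.019):
    h=k&ok&(Z>z0)&(Z<.026); h=cv2.morphologyEx(h.astype(np.uint8),cv2.MORPH_OPEN,np.ones((3,3)))>0
    v,u=np.nonzero(h); print('px',u.min(),u.max(),v.min(),v.max()); print('Y',np.percentile(Y[h],[1,50,99]),'X',np.percentile(X[h],[1,50,99])); 
    r=cv2.minAreaRect((P[h][:,:2]*1000).astype(np.float32)); print(np.round(r[0],1),np.round(r[1],1),r[2])
print('tunnel/board end seen', P[210,38])
```

```text
[-0.10015265  0.35301043] 0.3034348688335361 -5.719252355655602 [[0.3072, 0.3303], [0.3066, 0.3296], [0.3059, 0.3294], [0.3049, 0.3282], [0.3034, 0.3275], [0.3026, 0.3262], [0.3028, 0.3251], [0.3023, 0.3233], [0.3015, 0.3217], [0.3007, 0.3209], [0.3, 0.3191], [0.2994, 0.3175], [0.2985, 0.3168], [0.2977, 0.315], [0.297, 0.3132], [0.2961, 0.3125], [0.2954, 0.3108]]
px 212 274 212 239
Y [0.25134557 0.28859628 0.32295521] X [0.52822145 0.54573595 0.55947228]
[541.1 288.4] [75.2 34.1] 85.08121490478516
px 212 266 222 239
Y [0.25111837 0.28308856 0.31433859] X [0.53409807 0.54637452 0.55887185]
[546.9 283. ] [64.9 21.4] 83.19832611083984
tunnel/board end seen [ 0.51151946 -0.02548055  0.00058539]
```

Run:
```python
from h import *
plan((.498,.304,.06),84.4); plan((.498,.304,.0105),84.4)
```

```text
t 1.3 now [0.475  0.3085 0.2099] shift mm [ -3.   23.2 149.9] rot [ 0.0006 -0.0008  0.0296]
t 1.3 now [0.475  0.3085 0.2099] shift mm [ -3.1  23.1 199.4] rot [ 0.0006 -0.0008  0.0296]
```

```bash
python3 -m handwheel '-1 -3 23 40 0 0 0.03; -1 -3 23 80 0 0 0.03; -1 -3 23 120 0 0 0.03; -1 -3 23 150 0 0 0.03; -1 -3 23 175 0 0 0.03; -1 -3 23 188 0 0 0.03; -1 -3 23 194 0 0 0.03; -1 -3 23 194 0 0 0.03'; python3 -m handwheel '-1 0 0 0 0 0 0; -1 0 0 0 0 0 0'
python3 - <<'E'
from h import *
plan((.498,.304,.0105),84.4); snap('wrist','w2')
E
```

```text
t: 2.1
ee_pos: [0.4981, 0.3033, 0.0154]
eef_rot: [0.741, 0.671, 0.0, 0.0]
ft_force: [0.2, 0.2, 0.4]
width: 0.0851
t: 2.3
ee_pos: [0.4995, 0.3034, 0.017]
eef_rot: [0.741, 0.671, 0.002, 0.0]
ft_force: [-0.0, 0.0, -0.1]
width: 0.0855
t 2.3 now [0.4995 0.3034 0.017 ] shift mm [ 0.5 -1.6  6.4] rot [ 0.0027 -0.0017 -0.002 ]
```

View pics/w2.png

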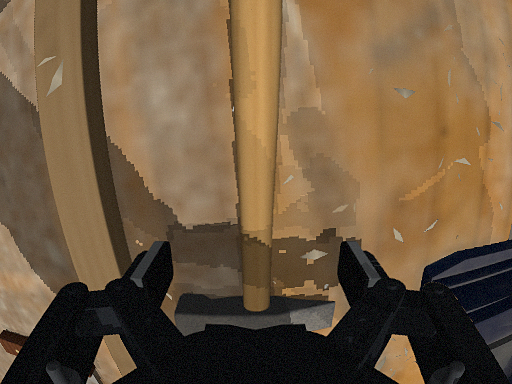

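```bash
python3 -m handwheel '-1 0 -1 3 0 0 0; -1 0 -1 6 0 0 0; -1 0 -1 6 0 0 0'; python3 -m handwheel '1 0 0 0 0 0 0; 1 0 0 0 0 0 0; 1 0 0 0 0 0 0; 1 0 0 0 0 0 0'; python3 -m handwheel '1 0 0 0 0 0 0; 1 0 0 0 0 0 0; 1 0 0 0 0 0 0;1 0 0 0 0 0 0'
```

```text
t: 2.65
ee_pos: [0.4968, 0.3024, 0.0089]
eef_rot: [0.742, 0.671, -0.0, -0.0]
ft_force: [-0.1, 0.1, -0.4]
width: 0.0854
t: 3.05
ee_pos: [0.4973, 0.3027, 0.0093]
eef_rot: [0.742, 0.671, 0.0, 0.0]
ft_force: [0.0, -0.7, -0.3]
width: 0.0282
t: 3.45
ee_pos: [0.4975, 0.3029, 0.0096]
eef_rot: [0.742, 0.671, 0.0, 0.0]
ft_force: [-0.2, 0.7, 2.8]
width: 0.0157
```

```bash
python3 -m handwheel '1 0 0 -8 0 0 0; 1 0 0 -25 0 0 0; 1 0 0 -50 0 0 0; 1 0 0 -75 0 0 0; 1 0 0 -80 0 0 0; 1 0 0 -80 0 0 0'
python3 - <<'E'
from h import *
print(robot.state()['width'],robot.state()['ft_force'],robot.state()['ft_torque']); plan((.4474,.075,.0896),93.07)
E
```

```text
t: 4.05
ee_pos: [0.4982, 0.3031, 0.0909]
eef_rot: [0.741, 0.671, 0.002, 0.001]
ft_force: [-0.7, -0.5, -3.6]
width: 0.0158
0.01583007768148754 [-0.72796362 -0.4946144  -3.59532138] [-0.04455163 -0.06969247  0.03762119]
t 4.05 now [0.4982 0.3031 0.0909] shift mm [-232.1  -27.9    0.8] rot [ 0.003  -0.0015 -0.1532]
```

```bash
python3 -m handwheel '1 -15 0 0 0 0 0; 1 -45 -5 0 0 0 0; 1 -85 -10 0 0 0 -0.03; 1 -125 -15 0 0 0 -0.07; 1 -165 -20 0 0 0 -0.11; 1 -200 -25 0 0 0 -0.14; 1 -225 -28 0 0 0 -0.153; 1 -232 -28 0 0 0 -0.153'; python3 -m handwheel '1 0 0 0 0 0 0; 1 0 0 0 0 0 0;1 0 0 0 0 0 0'
python3 - <<'E'
from h import *
snap('wrist','w3'); snap('side','s3');snap('top','t3'); plan((.4474,.0614,.0261),93.07)
print(robot.state()['ft_force'],robot.state()['width'])
a=cv2.imread('pics/w3.png'); b=cv2.imread('pics/s3.png'); 
cv2.imwrite('pics/c3.png',np.hstack([cv2.resize(a,(400,300)),cv2.resize(b[100:300,180:447],(400,300))]))
E
```

```text
t: 4.85
ee_pos: [0.4428, 0.0718, 0.0874]
eef_rot: [0.689, 0.725, -0.002, -0.002]
ft_force: [0.3, 0.3, -2.9]
width: 0.0155
t: 5.15
ee_pos: [0.4465, 0.0754, 0.0891]
eef_rot: [0.688, 0.726, 0.0, -0.0]
ft_force: [0.0, -0.3, -3.4]
width: 0.0158
t 5.3 now [0.4465 0.0755 0.0893] shift mm [-14.1   0.2  63.1] rot [ 0.0001 -0.0001  0.0011]
[ 0.35731867  0.42637196 -2.67550724] 0.015978709819153426
```

View pics/c3.png

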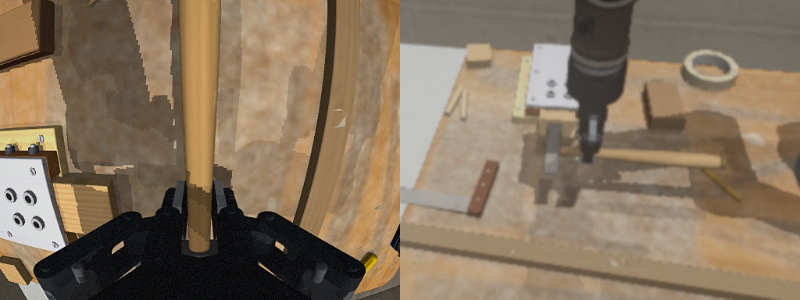

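The hammer is held level and aligned with the board. In the left half the board's outer end is at about (118,205), and in the right half the head is at about (552,148). Next I measure the board end and head with depth.

```bash
cat >> h.py <<'E'
J=np.array([.5067,-.1665]); ya=np.array([-.0535,.9986]); xa=np.array([.9986,.0535])
def jig(P): q=P[...,:2]-J; return q@xa*1000,q@ya*1000
def board(P,d):
    jx,jy=jig(P); Z=P[...,2]; ok=(d>0)&(abs(jx)<26)&(jy>97)&(jy<175)&(Z>.032)&(Z<.042)
    if ok.sum()<10: return None
    return ok.sum(), np.percentile(jy[ok],[50,95,99.5]).round(1), np.median(Z[ok]).round(4)
E
python3 - <<'E'
from h import *
for f,g in (('w3',wpts),('t3',pts),('s3',pts),('top0',pts),('side0',pts)):
    p,d,m=load(f);P=g(d,m);jx,jy=jig(P);Z=P[...,2]
    print(f,'board',board(P,d))
    k=(d>0)&(abs(jx)<80)&(jy>60)&(jy<180)&(Z>.03)&(Z<.042); print('  width jx',np.percentile(jx[k&(jy>105)&(jy<150)],[1,99]) if k.any() else '')
    c=(d>0)&(Z>.0465)&(Z<.0495)&(abs(jy)<130)&(abs(jx)<90); print('  cover jx,jy', np.percentile(jx[c],[.5,99.5]).round(1),np.percentile(jy[c],[.5,99.5]).round(1))
    if f in('t3','s3'):
        h=(d>0)&(Z>.094)&(Z<.108)&(abs(jx)<40)&(jy>150)&(jy<330); q=(P[h][:,:2]*1000).astype(np.float32); r=cv2.minAreaRect(q); print('  head',h.sum(),np.round(r[0],1),np.round(r[1],1),round(r[2],1),'jx',np.percentile(jx[h],[2,50,98]).round(1),'jy',np.percentile(jy[h],[1,50,99]).round(1),np.median(Z[h]))
E
```

```text
w3 board (np.int64(3242), array([128. , 155.6, 157.1]), np.float64(0.0369))
  width jx [-28.85047501  30.24557111]
  cover jx,jy [-58.4  57.8] [-21.   93.2]
t3 board (np.int64(299), array([126.6, 153. , 155.5]), np.float64(0.0371))
  width jx [-28.95275606  31.15690889]
  cover jx,jy [-58.4  57.5] [-96.9  90.7]
  head 5 [495.4  37. ] [11.7  0. ] 1.4 jx [-5.9 -0.3  5.2] jy [203.6 203.8 204. ] 0.10218123967113901
s3 board (np.int64(258), array([122.1, 158.3, 159.7]), np.float64(0.0362))
  width jx [-28.3144033   32.16009951]
  cover jx,jy [-26.8  58.1] [-92.9  95.7]
  head 315 [482.7  72.8] [52.2 84.7] 7.0 jx [-34.    1.5  13.3] jy [200.9 247.1 281. ] 0.0997437496573822
top0 board (np.int64(294), array([126.2, 152.8, 155.8]), np.float64(0.0369))
  width jx [-28.92396631  30.84242272]
  cover jx,jy [-58.9  58.2] [-97.4  90.4]
side0 board (np.int64(349), array([131. , 158.3, 160.1]), np.float64(0.0361))
  width jx [-28.32804349  32.21456274]
  cover jx,jy [-57.7  57.8] [-91.8  96.6]
```

```bash
python3 -m handwheel '1 0 0 15 0 0 0; 1 0 0 35 0 0 0; 1 0 0 52 0 0 0; 1 0 0 60 0 0 0; 1 0 0 63 0 0 0; 1 0 0 63 0 0 0; 1 0 0 63 0 0 0'; python3 -m handwheel '1 -10 0 0 0 0 0; 1 -20 0 0 0 0 0; 1 -26 0 0 0 0 0; 1 -28 0 0 0 0 0; 1 -28 0 0 0 0 0; 1 -28 0 0 0 0 0'
python3 - <<'E'
from h import *
snap('wrist','w4'); snap('side','s4'); s=robot.state();print(s['ft_force'],s['ee_pos'],jig(s['ee_pos'])); 
a=cv2.imread('pics/w4.png'); b=cv2.imread('pics/s4.png'); 
cv2.imwrite('pics/c4.png',np.hstack([cv2.resize(a,(400,300)),cv2.resize(b[140:230,230:350],(400,300))]))
E
```

```text
t: 6.0
ee_pos: [0.4471, 0.0748, 0.0269]
eef_rot: [0.688, 0.726, 0.001, 0.001]
ft_force: [0.5, 0.4, -2.7]
width: 0.0158
t: 6.6
ee_pos: [0.4477, 0.0466, 0.0263]
eef_rot: [0.688, 0.725, 0.0, -0.0]
ft_force: [0.1, 0.8, -3.0]
width: 0.0156
[-0.2003817   0.52631481 -3.65393463] [0.44771154 0.04679596 0.02625654] (np.float64(-47.49454216604223), np.float64(216.1532287974666))
```

View pics/c4.png

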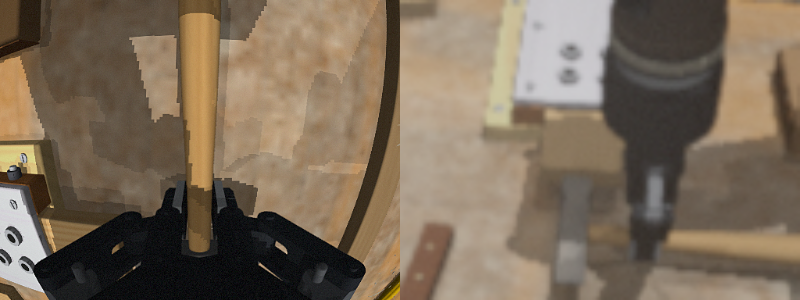

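```bash
python3 -m handwheel '1 -3 0 0 0 0 0; 1 -5 0 0 0 0 0; 1 -7 0 0 0 0 0;1 -7 0 0 0 0 0'; for i in 1; do python3 -m handwheel '1 -2 0 0 0 0 0;1 -2 0 0 0 0 0'; python3 -m handwheel '1 -2 0 0 0 0 0;1 -2 0 0 0 0 0';python3 -m handwheel '1 -2 0 0 0 0 0;1 -2 0 0 0 0 0';python3 -m handwheel '1 -2 0 0 0 0 0;1 -2 0 0 0 0 0'; done | grep -v -e rot -e width
```

```text
t: 7.1
ee_pos: [0.4481, 0.0395, 0.0263]
eef_rot: [0.688, 0.726, -0.0, 0.0]
ft_force: [0.5, 0.0, -2.7]
width: 0.0156
t: 7.3
ee_pos: [0.4483, 0.0375, 0.0263]
ft_force: [-1.1, -0.1, -2.2]
t: 7.5
ee_pos: [0.448, 0.0361, 0.0262]
ft_force: [-1.1, 3.0, -3.9]
t: 7.7
ee_pos: [0.4481, 0.0342, 0.0261]
ft_force: [-0.6, 3.8, -2.5]
t: 7.9
ee_pos: [0.4482, 0.032, 0.0261]
ft_force: [-0.7, 2.7, -3.5]
```

```bash
cat > ok.py <<'E'
# prints reading; fails if push force above limit so the shell chain stops
import sys; from cell import robot
s=robot.state(); f=s['ft_force'][1]; print('t %.2f y %.4f Fy %.1f Fx %.1f tz %.2f w %.4f'%(s['t'],s['ee_pos'][1],f,s['ft_force'][0],s['ft_torque'][2],s['width'])); sys.exit(f>float(sys.argv[1]))
E
H='python3 -m handwheel'
$H '1 4 0 0 0 0 0; 1 8 0 0 0 0 0;1 8 0 0 0 0 0' >/dev/null && python3 ok.py 9 && $H '1 -4 0 0 0 0 0; 1 -8 0 0 0 0 0; 1 -10 0 0 0 0 0;1 -12 0 0 0 0 0' >/dev/null && python3 ok.py 9 && 
$H '1 4 0 0 0 0 0; 1 8 0 0 0 0 0;1 8 0 0 0 0 0' >/dev/null && python3 ok.py 9 && $H '1 -4 0 0 0 0 0; 1 -8 0 0 0 0 0; 1 -10 0 0 0 0 0;1 -12 0 0 0 0 0' >/dev/null && python3 ok.py 9 && 
$H '1 4 0 0 0 0 0; 1 8 0 0 0 0 0;1 8 0 0 0 0 0' >/dev/null && python3 ok.py 9 && $H '1 -4 0 0 0 0 0; 1 -8 0 0 0 0 0; 1 -10 0 0 0 0 0;1 -12 0 0 0 0 0' >/dev/null && python3 ok.py 9
python3 - <<'E'
from h import *
p,d,m=snap('wrist','w5'); print(board(wpts(d,m),d)); p,d,m=snap('side','s5'); print(board(pts(d,m),d));
E
```

```text
t 8.20 y 0.0398 Fy -0.6 Fx -0.2 tz -0.02 w 0.0156
(np.int64(1040), array([112.1, 152.4, 165. ]), np.float64(0.0368))
(np.int64(349), array([133. , 168.6, 174.3]), np.float64(0.0361))False
```

```bash
sed -i 's/sys.exit(f>float(sys.argv\[1\]))/sys.exit(int(f>float(sys.argv[1])))/' ok.py
H='python3 -m handwheel'
$H '1 -4 0 0 0 0 0; 1 -8 0 0 0 0 0; 1 -10 0 0 0 0 0;1 -12 0 0 0 0 0' >/dev/null && python3 ok.py 9 && 
$H '1 4 0 0 0 0 0; 1 8 0 0 0 0 0;1 8 0 0 0 0 0' >/dev/null && python3 ok.py 9 && $H '1 -4 0 0 0 0 0; 1 -8 0 0 0 0 0; 1 -10 0 0 0 0 0;1 -12 0 0 0 0 0' >/dev/null && python3 ok.py 9 && 
$H '1 4 0 0 0 0 0; 1 8 0 0 0 0 0;1 8 0 0 0 0 0' >/dev/null && python3 ok.py 9 && $H '1 -4 0 0 0 0 0; 1 -8 0 0 0 0 0; 1 -10 0 0 0 0 0;1 -12 0 0 0 0 0' >/dev/null && python3 ok.py 9
python3 ok.py 9
python3 -m handwheel '1 4 0 0 0 0 0; 1 8 0 0 0 0 0;1 8 0 0 0 0 0'
python3 - <<'E'
from h import *
p,d,m=snap('wrist','w5'); P=wpts(d,m); 
def rows(P,d,lo,hi):
    jx,jy=jig(P);Z=P[...,2]; k=(d>0)&(jx>lo)&(jx<hi)&(jy>97)&(jy<180)&(Z>.0335)&(Z<.041)
    return np.histogram(jy[k],np.arange(97,180,3))[0] if k.any() else 0
print('w',rows(P,d,-28,-14)); p,d,m=snap('side','s5'); P=pts(d,m); print('s',rows(P,d,16,28))
E
```

```text
t 8.70 y 0.0282 Fy 6.1 Fx -0.3 tz 0.27 w 0.0156
t 9.00 y 0.0359 Fy 0.7 Fx -0.8 tz 0.02 w 0.0160
t 9.40 y 0.0242 Fy 6.9 Fx -0.8 tz 0.21 w 0.0158
t 9.70 y 0.0319 Fy -0.6 Fx -0.3 tz 0.01 w 0.0157
t 10.10 y 0.0203 Fy 5.5 Fx 0.3 tz 0.21 w 0.0161
t 10.10 y 0.0203 Fy 5.5 Fx 0.3 tz 0.21 w 0.0161
t: 10.4
ee_pos: [0.4488, 0.0279, 0.0263]
eef_rot: [0.688, 0.726, -0.0, 0.0]
ft_force: [0.1, 0.3, -3.4]
width: 0.0159
w [80 79 82 74 72 54 48 33 25 10  1  0  0  0  3  0  0  0  0  0  0  0  0  0
  0  0  0]
s [4 3 5 1 7 3 4 3 4 4 2 4 1 5 5 4 0 0 0 0 0 0 0 0 0 0 0]
```

```bash
H='python3 -m handwheel'
$H '1 -5 0 0 0 0 0; 1 -8 0 0 0 0 0; 1 -9 0 0 0 0 0' >/dev/null && python3 ok.py 9 && $H '1 -1 0 0 0 0 0;1 -1 0 0 0 0 0' >/dev/null && python3 ok.py 9 &&
$H '1 4 0 0 0 0 0; 1 6 0 0 0 0 0' >/dev/null && $H '1 -4 0 0 0 0 0; 1 -6 0 0 0 0 0; 1 -7 0 0 0 0 0' >/dev/null && python3 ok.py 9 && $H '1 -1 0 0 0 0 0;1 -1 0 0 0 0 0' >/dev/null && python3 ok.py 9 &&
$H '1 4 0 0 0 0 0; 1 6 0 0 0 0 0' >/dev/null && $H '1 -4 0 0 0 0 0; 1 -6 0 0 0 0 0; 1 -7 0 0 0 0 0' >/dev/null && python3 ok.py 9 && $H '1 -1 0 0 0 0 0;1 -1 0 0 0 0 0' >/dev/null && python3 ok.py 9 &&
$H '1 4 0 0 0 0 0; 1 6 0 0 0 0 0' >/dev/null && $H '1 -4 0 0 0 0 0; 1 -6 0 0 0 0 0; 1 -7 0 0 0 0 0' >/dev/null && python3 ok.py 9 && $H '1 -1 0 0 0 0 0;1 -1 0 0 0 0 0' >/dev/null && python3 ok.py 9 &&
$H '1 4 0 0 0 0 0; 1 6 0 0 0 0 0' >/dev/null && $H '1 -4 0 0 0 0 0; 1 -6 0 0 0 0 0; 1 -7 0 0 0 0 0' >/dev/null && python3 ok.py 9 && $H '1 -1 0 0 0 0 0;1 -1 0 0 0 0 0' >/dev/null && python3 ok.py 9; echo rc $?
```

```text
t 10.80 y 0.0191 Fy 6.1 Fx -0.6 tz 0.24 w 0.0156
t 11.00 y 0.0182 Fy 4.5 Fx -0.3 tz 0.20 w 0.0157
t 11.50 y 0.0172 Fy 5.7 Fx -0.2 tz 0.27 w 0.0159
t 11.70 y 0.0162 Fy 4.6 Fx -1.3 tz 0.21 w 0.0159
t 12.20 y 0.0152 Fy 6.1 Fx -0.0 tz 0.27 w 0.0158
t 12.40 y 0.0142 Fy 4.5 Fx -1.1 tz 0.21 w 0.0159
t 12.90 y 0.0132 Fy 5.7 Fx -0.5 tz 0.26 w 0.0161
t 13.10 y 0.0122 Fy 5.8 Fx -0.1 tz 0.15 w 0.0156
t 13.60 y 0.0112 Fy 5.2 Fx 0.2 tz 0.22 w 0.0158
t 13.80 y 0.0102 Fy 5.3 Fx 0.1 tz 0.25 w 0.0159
rc 0
```

```bash
H='python3 -m handwheel'
$H '1 4 0 0 0 0 0; 1 6 0 0 0 0 0' >/dev/null && $H '1 -4 0 0 0 0 0; 1 -6 0 0 0 0 0; 1 -7 0 0 0 0 0' >/dev/null && python3 ok.py 8.5 && $H '1 -1 0 0 0 0 0;1 -1 0 0 0 0 0' >/dev/null && python3 ok.py 8.5 &&
$H '1 4 0 0 0 0 0; 1 6 0 0 0 0 0' >/dev/null && $H '1 -4 0 0 0 0 0; 1 -6 0 0 0 0 0; 1 -7 0 0 0 0 0' >/dev/null && python3 ok.py 8.5 && $H '1 -1 0 0 0 0 0;1 -1 0 0 0 0 0' >/dev/null && python3 ok.py 8.5 &&
$H '1 4 0 0 0 0 0; 1 6 0 0 0 0 0' >/dev/null && $H '1 -4 0 0 0 0 0; 1 -6 0 0 0 0 0; 1 -7 0 0 0 0 0' >/dev/null && python3 ok.py 8.5 && $H '1 -1 0 0 0 0 0;1 -1 0 0 0 0 0' >/dev/null && python3 ok.py 8.5 &&
$H '1 4 0 0 0 0 0; 1 6 0 0 0 0 0' >/dev/null && $H '1 -4 0 0 0 0 0; 1 -6 0 0 0 0 0; 1 -7 0 0 0 0 0' >/dev/null && python3 ok.py 8.5 && $H '1 -1 0 0 0 0 0;1 -1 0 0 0 0 0' >/dev/null && python3 ok.py 8.5 &&
$H '1 4 0 0 0 0 0; 1 6 0 0 0 0 0' >/dev/null && $H '1 -4 0 0 0 0 0; 1 -6 0 0 0 0 0; 1 -7 0 0 0 0 0' >/dev/null && python3 ok.py 8.5 && $H '1 -1 0 0 0 0 0;1 -1 0 0 0 0 0' >/dev/null && python3 ok.py 8.5; echo rc $?
```

```text
t 14.30 y 0.0092 Fy 6.1 Fx 0.2 tz 0.24 w 0.0157
t 14.50 y 0.0082 Fy 4.7 Fx 0.3 tz 0.19 w 0.0159
t 15.00 y 0.0072 Fy 6.4 Fx -0.4 tz 0.26 w 0.0157
t 15.20 y 0.0062 Fy 5.2 Fx -1.0 tz 0.21 w 0.0153
t 15.70 y 0.0052 Fy 6.0 Fx -0.7 tz 0.30 w 0.0159
t 15.90 y 0.0042 Fy 5.4 Fx -0.5 tz 0.19 w 0.0158
t 16.40 y 0.0032 Fy 5.8 Fx -0.5 tz 0.28 w 0.0158
t 16.60 y 0.0022 Fy 4.3 Fx 0.1 tz 0.20 w 0.0159
t 17.10 y 0.0012 Fy 6.2 Fx -0.5 tz 0.25 w 0.0157
t 17.30 y 0.0007 Fy 7.5 Fx -0.2 tz 0.34 w 0.0159
rc 0
```

```bash
H='python3 -m handwheel'
$H '1 4 0 0 0 0 0; 1 6 0 0 0 0 0' >/dev/null && $H '1 -4 0 0 0 0 0; 1 -5.5 0 0 0 0 0; 1 -6 0 0 0 0 0;1 -6 0 0 0 0 0' >/dev/null && python3 ok.py 11 && $H '1 -0.5 0 0 0 0 0;1 -0.5 0 0 0 0 0' >/dev/null && python3 ok.py 11 && $H '1 -0.5 0 0 0 0 0;1 -0.5 0 0 0 0 0' >/dev/null && python3 ok.py 10.5; echo rc $?
```

```text
t 17.90 y 0.0007 Fy 7.8 Fx -0.4 tz 0.32 w 0.0157
t 18.10 y 0.0006 Fy 8.8 Fx -0.4 tz 0.36 w 0.0159
t 18.30 y 0.0004 Fy 9.4 Fx -0.6 tz 0.52 w 0.0158
rc 0
```

```bash
H='python3 -m handwheel'
$H '1 4 0 0 0 0 0; 1 6 0 0 0 0 0' >/dev/null && $H '1 -4 0 0 0 0 0; 1 -5.5 0 0 0 0 0; 1 -6 0 0 0 0 0;1 -6 0 0 0 0 0' >/dev/null && python3 ok.py 12 && $H '1 -0.5 0 0 0 0 0;1 -0.5 0 0 0 0 0' >/dev/null && python3 ok.py 12 && $H '1 -0.5 0 0 0 0 0;1 -0.5 0 0 0 0 0' >/dev/null && python3 ok.py 12; echo rc $?
$H '1 4 0 0 0 0 0; 1 10 0 0 0 0 0; 1 20 0 0 0 0 0; 1 35 0 0 0 0 0; 1 55 0 0 0 0 0; 1 80 0 0 0 0 0; 1 90 0 0 0 0 0; 1 90 0 0 0 0 0'
python3 - <<'E'
from h import *
for n,g in (('wrist',wpts),('side',pts),('top',pts)):
    p,d,m=snap(n,n[0]+'6'); print(n,board(g(d,m),d))
a=cv2.imread('pics/w6.png'); b=cv2.imread('pics/t6.png')
cv2.imwrite('pics/c6.png',np.hstack([cv2.resize(a,(400,300)),cv2.resize(b[110:350,100:420],(400,300))]))
E
```

```text
t 18.90 y 0.0003 Fy 11.4 Fx -0.0 tz 0.49 w 0.0157
t 19.10 y 0.0002 Fy 13.0 Fx -0.7 tz 0.52 w 0.0159
rc 1
t: 19.9
ee_pos: [0.4455, 0.0891, 0.0263]
eef_rot: [0.687, 0.727, -0.0, 0.0]
ft_force: [0.0, 0.2, -3.1]
width: 0.0158
wrist (np.int64(1546), array([112. , 122.4, 123.2]), np.float64(0.0366))
side (np.int64(113), array([113.8, 124.3, 125.9]), np.float64(0.0356))
top (np.int64(125), array([109.2, 120.7, 121.1]), np.float64(0.0375))
```

View pics/c6.png

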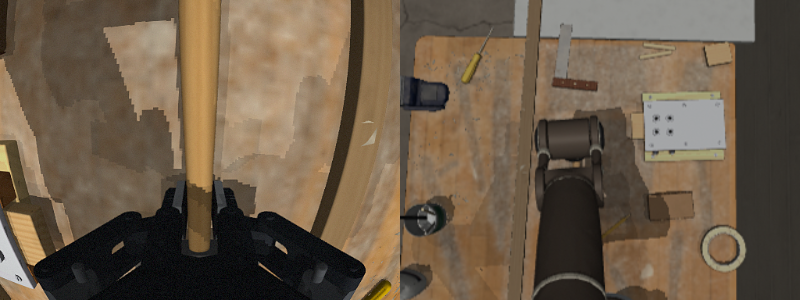

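```bash
python3 - <<'E'
from h import *
p,d,m=load('top0')
for u,v in ((388,485),(445,440),(347,275),(404,283)): print(onplane(m,u*.64,v*.64,.005).round(3))
E
python3 -m handwheel '1 8 0 0 0 0 0; 1 18 0 0 0 0 0; 1 22 0 0 0 0 0; 1 22 0 0 6 0 0 0; 1 22 0 10 0 0 0; 1 22 0 13 0 0 0;1 22 0 13 0 0 0' ; python3 ok.py 9
```

```text
[0.205 0.056 0.005]
[ 0.292 -0.051  0.005]
[0.607 0.148 0.005]
[0.594 0.035 0.005]
t 20.05 y 0.0876 Fy -0.0 Fx 0.3 tz -0.00 w 0.0160invalid input at $[3]: expected 7 numbers
```

```bash
python3 -m handwheel '1 8 0 0 0 0 0; 1 18 0 0 0 0 0; 1 22 0 0 0 0 0; 1 22 0 6 0 0 0; 1 22 0 10 0 0 0; 1 22 0 13 0 0 0;1 22 0 14 0 0 0;1 22 0 14 0 0 0'; python3 -m handwheel '1 0 0 1 0 0 0;1 0 0 1 0 0 0'|grep -v -e rot -e width;python3 -m handwheel '1 0 0 1 0 0 0;1 0 0 1 0 0 0'|grep -v -e rot -e width; python3 -m handwheel '1 0 0 0.7 0 0 0;1 0 0 0.7 0 0 0'|grep -v -e rot -e width
```

```text
t: 20.85
ee_pos: [0.4441, 0.1099, 0.0119]
eef_rot: [0.688, 0.726, -0.0, -0.0]
ft_force: [-0.4, -0.3, -3.6]
width: 0.0157
t: 21.05
ee_pos: [0.4445, 0.11, 0.0113]
ft_force: [0.4, -0.4, -2.5]
t: 21.25
ee_pos: [0.4445, 0.1101, 0.0103]
ft_force: [0.0, -0.0, -2.1]
t: 21.45
ee_pos: [0.4446, 0.1101, 0.0097]
ft_force: [-0.1, -1.2, -2.4]
```

```bash
python3 -m handwheel '1 0 0 0.6 0 0 0;1 0 0 0.6 0 0 0'; python3 -m handwheel '0.3 0 0 0 0 0 0; -0.2 0 0 0 0 0 0; -0.6 0 0 0 0 0 0; -1 0 0 0 0 0 0; -1 0 0 0 0 0 0; -1 0 0 0 0 0 0;-1 0 0 0 0 0 0'; python3 -m handwheel '-1 0 0 -10 0 0 0; -1 0 0 -30 0 0 0; -1 0 0 -60 0 0 0; -1 0 0 -95 0 0 0; -1 0 0 -130 0 0 0; -1 0 0 -165 0 0 0; -1 0 0 -180 0 0 0; -1 0 0 -180 0 0 0'
python3 - <<'E'
from h import *
for n,g in (('wrist',wpts),('side',pts),('top',pts)):
    p,d,m=snap(n,n[0]+'7'); print(n,board(g(d,m),d))
a=cv2.imread('pics/w7.png'); b=cv2.imread('pics/s7.png')
cv2.imwrite('pics/c7.png',np.hstack([cv2.resize(a,(400,300)),cv2.resize(b,(400,300))]))
E
```

```text
t: 21.65
ee_pos: [0.4446, 0.1101, 0.0096]
eef_rot: [0.688, 0.726, -0.0, -0.0]
ft_force: [-1.9, -0.2, 3.9]
width: 0.0159
t: 22.35
ee_pos: [0.4444, 0.1101, 0.0089]
eef_rot: [0.688, 0.726, -0.0, -0.0]
ft_force: [0.3, -0.4, 1.3]
width: 0.0853
t: 23.15
ee_pos: [0.4468, 0.1105, 0.1927]
eef_rot: [0.688, 0.726, 0.003, 0.002]
ft_force: [0.7, -0.2, 0.4]
width: 0.0855
wrist (np.int64(836), array([110.8, 121.9, 122.8]), np.float64(0.0367))
side (np.int64(156), array([113., 125., 126.]), np.float64(0.0358))
top (np.int64(125), array([109.6, 120.4, 121.1]), np.float64(0.0374))
```

View pics/c7.png

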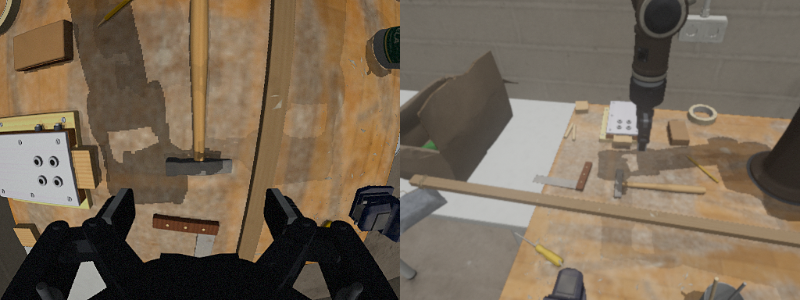

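The hammer lies flat and free at about (198,165) in the wrist view. It is between the batten and the jig, clear of the board and the square. The board end has not moved and the gripper is clear, so I am handing in.

```bash
python3 -c "
from cell import robot
print(robot.finish_job(), robot.state()['t'])"
```

```text
the job is handed in; nothing more can be done
the job is handed in; nothing more can be done
```

The board is driven home against the stop and the hammer is laid flat on the bench. The job was handed in at about 23 s of the 61 s allowed, and no verdict is given.

- **Taps:** I drove the board in with about 15 short, gentle taps, drawing the hammer off between all of them. The very first contact was a slow creep of about 4 mm, not a quick tap.
- **Home against the stop:** Sliding took a steady 4.5–7 N. At the end the push rose to 13 N while the board moved only about 0.1 mm. That is well below the roughly 20 N on the hammer at which the stop slips, so it should not have been knocked back.
- **Board position:** The three cameras put the board's outer end 26–31 mm outside the mouth. They differ by about 5 mm from calibration and edge effects, but all fall within the expected 18–42 mm. Each camera's reading stayed within 1 mm after the hammer was laid down.
- **Hammer and bench:** The last picture shows the hammer lying flat and released between the batten and the jig, clear of the board. The try square, offcut and screwdriver looked undisturbed, judged by eye only. The gripper was about 18 cm above the bench, touching nothing.
- **Slips on my side:** One move was refused for a typing error, and an early check script stopped a sequence of moves too soon. Neither affected the work.

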